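# Clear the bench block and hold it in the corner stop

### The arm

A 6-joint arm with a two-finger parallel gripper is mounted at the origin on the work surface. World frame = base frame: x ahead of the robot, y to its left, z up, the work surface at z = 0. Lengths are in mm, angles in rad, forces in N, time in s.
With the tool pointing down it reaches from about 350 to 875 mm from the base axis. Payload 4.2 kg.
Tool frame: the origin (TCP) lies midway between the tips of the shut fingers; the grasp point (between the pads) lies 19 mm behind it; z points along the fingers, y is the line along which they close (so a half turn about z gives the same grasp; the last joint's range is limited). The gripper opens to 85 mm and grips with 20 to 120 N. Pads are 22 mm wide; open, the fingers measure 114 mm over their backs; the gripper's body (76 mm by 85 mm) begins 54 mm behind the grasp point. The pads swing forward as they close: fully open they stand 13 mm farther back than shut.
Start: joints at [1.504, 0.385, 0.008, 0, -1.194, -0.259], TCP at [200.009, 592.111, 231.312] pointing down, gripper open.
Joint ranges: [-3.14, 3.14], [-1.21, 2.06], [-1.07, 1.41], [-3.16, 2.05], [-2.99, -0.16], [-3.1, 3.1]. Speed limits (rad/s): [2.79, 2.79, 3.14, 3.14, 3.14, 3.14].

### API

Orientations are given as a unit quaternion [x, y, z, w].
In Python, from bench import arm gives the robot as it stands. The module is installed in compiled form; this text tells all that it offers.
- The arm moves only by the shell command python3 -m handwheel 'ROWS' [OPENING]. ROWS is JSON, a list of rows, each an object of numbers: "x", "y", "z": the shift along the world's x, y, z each as a share of 20 cm, from -1 to 1; "ax", "ay", "az": the turn, a rotation vector about the world's x, y, z each as a share of 90 degrees, from -1 to 1. In form: [{"x": .., "y": .., "z": .., "ax": .., "ay": .., "az": ..}, ...]. A call has exactly 8 rows; each row shifts and turns the commanded pose from where the row before left it; what a row does not reach is not made up. A row lasts 1/10 s, in which the tool goes at most 50 mm and 8.59 degrees, less where a joint would pass 70% of its speed; a pose out of reach is approached as far as the arm can. A call with a number of a shift or a turn outside -1 to 1 is refused whole. A call with a gripper value outside its range is refused whole. OPENING is the opening, from -1 (shut) to 1 (fully open), set as the call begins (- or left out, the last holds). The fingers move at their own pace and stop on an object; the grip force is fixed at half the most. Time passes only in rows, so rows that do not move let the fingers close, or fill a call up. It gives the time, the measured TCP pose, the force, the opening and the grip force at its end, in the units of the state.
- arm.read_state(): the state, without advancing time (a new reading comes with each control period).
- arm.get_image(name): name is "side" or "top" or "wrist"; returns the picture (480x640x3 uint8, red, green, blue); there is no depth.
- arm.camera_params(name): a dict with "K" (3x3 intrinsics, pixels), "k1" (the pictures are not rectified: a ray, as slopes to the right and down, at radius r is drawn at 1 + k1 r^2 times it, then the intrinsics apply), "position" and "orientation" of the camera in the world. Camera axes: x right, y down, z forward; pixel columns grow to the right and rows downward; lengths in mm; the calibration is good to about 2 mm. A picture is of the moment at which its call begins: read the wrist's pose just before it. camera_params takes no time and is no camera call; for the wrist camera it gives the pose at the moment of the call.
- arm.job_done(): hands the job in; it is judged then, once.
The state is a dict: "clock": time; "joints": joint angles; "joint_vel": joint speeds; "joint_efforts": joint torques, N m; "position": TCP position; "ee_rot": TCP orientation; "contact_force": force on the tool from outside, world axes, zero at the start; "wrist_torque": the same for the moment, N m; "gripper_width": finger opening in mm; "grasp_force": force on a finger pad.
Only numpy, scipy, OpenCV 4.12 (cv2) and the standard library are available. Lean on these libraries where they do the work, as an engineer would, in place of code of your own. Each camera call takes 0.05 s, during which the arm holds its last target. There are 200 camera calls.

### The job

Lift the steel-topped bench block and tip it over the aluminium scrap tray so that the three brass offcuts slide off its top into the tray. Then set the block down flat on the jig plate and press it into the corner, its long side flush against the longer fence and its end against the shorter fence, and finish still holding it pressed firmly against both fences: do not let go. Leave the other things on the bench where they are.

Things in the scene. Friction and masses are not known exactly. Their poses are not given: they have to be found in the camera images.
- bench_block: Bench block: hardwood body with a steel plate on top, 76 (its x) x 48 (its y) x 40 mm high, about 0.3 kg, origin at the centre of its underside, z up. Three brass offcuts lie loose on its smooth top in a row along its x; they start to slide at a tilt of 13 to 20 degrees. Grip it across the 48 mm width; above the low fences if it is to be held in the jig.
- bar_offcut: Brass square-bar offcut, 12 x 16 x 10 mm high, loose on the block's top about 25 mm to the -x side of its centre. Origin at the centre of its underside.
- slug: Brass disc, 16 mm diameter, 8 mm high, loose on the block's top at about its centre. Origin at the centre of its underside.
- tube_offcut: Brass ring cut from a tube, 18 mm outside, 10 mm inside diameter, 9 mm high, loose on the block's top about 25 mm to the +x side of its centre. Origin at the centre of its underside.
- scrap_tray: Open rectangular aluminium scrap tray, 150 (its x) x 130 (its y) x 45 mm high, walls and floor about 4 mm, 0.4 kg, standing loose on the bench. Origin at the centre of its underside.
- jig: Corner stop fixed to the bench: smooth aluminium plate 130 (its x) x 110 (its y) x 6 mm thick, origin at the centre of its underside. Two steel fences rise 10 mm above the plate and meet at a right angle; inner faces at jig y = +40 mm (longer) and x = +50 mm (shorter). The seated block lies with its x along the jig's x, its origin at jig x = 12, y = 16, z = 6 mm; either way round will do.
- long_fence: The longer fence, 112 x 12 x 10 mm, along the jig's x on the +y side of the plate, inner face at jig y = +40 mm. Its origin coincides with the jig's origin.
- short_fence: The shorter fence, 78 x 12 x 10 mm, along the jig's y at the +x end of the plate, inner face at jig x = +50 mm. Its origin coincides with the jig's origin.
- pliers: Bystander: small pliers, 145 mm long, 13 mm high, lying flat; origin at the pivot, underside.
- brush: Bystander: brush lying on the bench, long axis along its x.
- jar: Bystander: glass jar with steel cap, 60 mm diameter, 70 mm high; origin at the centre of its underside.
- tape: Bystander: roll of paper tape lying flat, 60 mm diameter, 18 mm high; origin at the centre of its underside.
- punch: Bystander: standing steel doming punch, 24 mm diameter, 50 mm high; origin at the centre of its underside.
- cup: Bystander: white mug, 72 mm diameter, 80 mm high; origin at the centre of its underside.
- screwdriver: Bystander: screwdriver lying on the bench, long axis along its x.
Things that resemble listed ones, but are neither listed nor needed, are in the scene too. What is meant by the jig is not turquoise, and is the larger of those in its own colour.

How it is judged:
By the outcome, as a careful person would: the job done as asked, in the order asked, and still so for the second after the job is handed in, while the arm keeps its last pose, push and grip.
It also fails if it takes over 59 s, if anything falls off the work surface, if the arm or the gripper's body presses on something with over 40 N, if the wrist force passes 120 N, or if a joint passes its speed limit or range.

## Working session

There is one attempt and no reset: what is moved stays moved. The work goes in short steps, Python scripts to look and compute and a shell command to move; the robot and the scene stay as the last step left them, time stands still between calls to the robot, and variables do not carry over. Pictures are saved under pics/ and viewed, at most 10 in all, crops included, and the job is handed in when it is done.

```bash
mkdir -p pics
cat > h.py <<'E'
import numpy as np, cv2
from scipy.spatial.transform import Rotation as R
from bench import arm
def cam(n):
    p=arm.camera_params(n); return p
def save(n,f):
    p=cam(n); im=np.array(arm.get_image(n)); cv2.imwrite(f'pics/{f}.png',im[:,:,::-1]); 
    np.save(f'pics/{f}.npy',np.array([p],dtype=object),allow_pickle=True); return im,p
def load(f):
    return cv2.imread(f'pics/{f}.png'), np.load(f'pics/{f}.npy',allow_pickle=True)[0]
def rot(p):
    o=np.array(p['orientation'],float); return o if o.shape==(3,3) else R.from_quat(o).as_matrix()
def ray(p,uv):
    K=np.array(p['K']); uv=np.atleast_2d(uv).astype(float)
    d=np.c_[(uv[:,0]-K[0,2])/K[0,0],(uv[:,1]-K[1,2])/K[1,1]]; s=d.copy()
    for _ in range(30): s=d/(1+p['k1']*(s**2).sum(1,keepdims=True))
    return np.c_[s,np.ones(len(s))]@rot(p).T
def plane(p,uv,z):
    d=ray(p,uv); c=np.array(p['position']); return c+d*((z-c[2])/d[:,2:])
def proj(p,X):
    K=np.array(p['K']); c=(np.atleast_2d(X)-np.array(p['position']))@rot(p); s=c[:,:2]/c[:,2:]
    s=s*(1+p['k1']*(s**2).sum(1,keepdims=True)); return np.c_[s[:,0]*K[0,0]+K[0,2],s[:,1]*K[1,1]+K[1,2]]
E
python3 - <<'E'
from h import *
for n in('top','side'):
    im,p=save(n,n+'0'); print(n,p)
print(arm.read_state())
E
```

```text
top {'K': array([[567.9936359 ,   0.        , 309.18493873],
       [  0.        , 567.9936359 , 248.13831297],
       [  0.        ,   0.        ,   1.        ]]), 'k1': -0.17227394028006407, 'position': array([ 230.89034074,   10.75290037, 1601.63016851]), 'orientation': array([ 0.71315567, -0.69555834,  0.05532337, -0.06743071])}
side {'K': array([[451.99369799,   0.        , 317.12523718],
       [  0.        , 451.99369799, 244.36723173],
       [  0.        ,   0.        ,   1.        ]]), 'k1': 0.03526745835222365, 'position': array([ 234.64425458, -631.8503041 ,  844.49744593]), 'orientation': array([ 0.91608781, -0.16932576,  0.06595287, -0.35743828])}
{'clock': 0.1, 'joints': array([ 1.50360173e+00,  3.85491952e-01,  6.78167048e-03, -4.29058674e-04,
       -1.19398450e+00, -2.58582109e-01]), 'joint_vel': array([-0.00016447, -0.00187089,  0.00251975, -0.00055165,  0.00090881,
        0.00160071]), 'joint_efforts': array([-8.03148178e-04, -3.93323457e+01,  1.88924879e+01,  4.19791594e+00,
       -2.65350121e-03,  7.69161119e-06]), 'position': array([199.85790817, 591.64849186, 230.33192919]), 'ee_rot': array([ 9.86749700e-01, -1.62247002e-01, -1.07794769e-04,  9.63935340e-04]), 'contact_force': array([ 0.06367601,  0.16398429, -0.53527503]), 'wrist_torque': array([-0.00376891,  0.00050467, -0.00356279]), 'grasp_force': 0.0, 'gripper_width': 85.20861611087376}
```

View pics/top0.png

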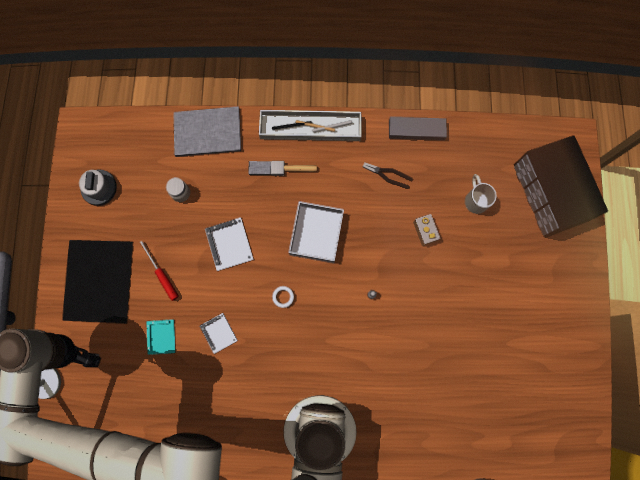

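View pics/side0.png

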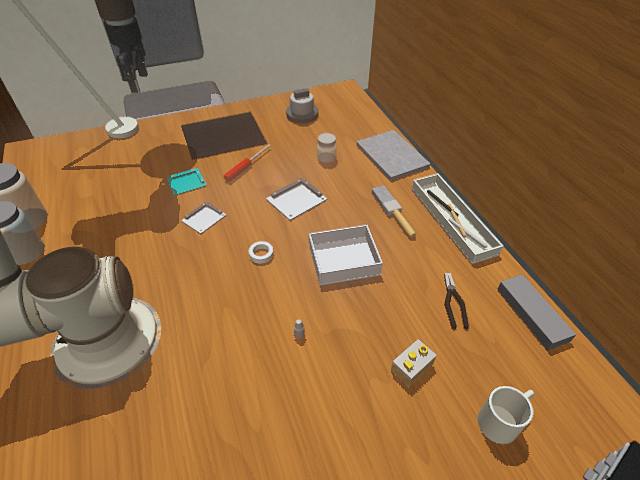

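The top view shows the block at about px (428,230), the tray at (317,232), the jig (the larger of the two white plates) at (230,244), and the pliers, brush, jar, tape, punch, cup and screwdriver clear of them. The side view agrees: block (414,364), tray (345,256), jig (297,199).

Run:
```python
from h import *
im,p=load('top0')
for n,uv,z in[('block',(428,229),45),('tray',(317,232),45),('jig',(230,244),6),('cup',(481,199),80),('jar',(178,188),70),('punch',(373,294),50),('tape',(284,297),18),('brush',(282,168),15),('pliers',(388,175),13)]: print(n,plane(p,uv,z).round(0))
a=im[205:255,400:460]; b=im[210:275,195:265]; c=im[195:270,280:355]
f=lambda a,w,h:cv2.resize(a,(w,h),interpolation=cv2.INTER_CUBIC)
o=np.zeros((600,800,3),np.uint8); o[:300,:360]=f(a,360,300); o[:390,380:800]=f(b,420,390); o[300:600,:300]=f(c,300,300); 
cv2.imwrite('pics/c0.png',o)
```

```text
block [[ 566. -292.   45.]]
tray [[550.  20.  45.]]
jig [[517. 270.   6.]]
cup [[ 649. -437.   80.]]
jar [[664. 417.  70.]]
punch [[ 380. -137.   50.]]
tape [[368. 108.  18.]]
brush [[745. 127.  15.]]
pliers [[ 732. -183.   13.]]
```

View pics/c0.png

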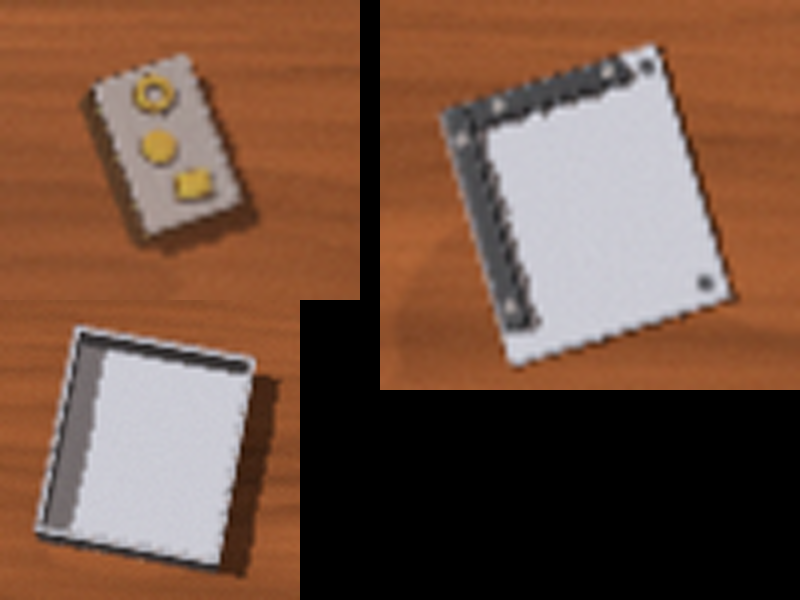

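The crops show three things:
- **Block:** its +x end (ring) is up-left in the image and the square bar is at its -x end.
- **Jig:** the long fence is on the left and the short fence on top, so jig x runs roughly along world +x.
- **Tray:** its long side runs roughly along world x.

Next I measure the tray and jig outlines from the top view.

Run:
```python
from h import *
im,p=load('top0'); hsv=cv2.cvtColor(im,cv2.COLOR_BGR2HSV)
def rect(x0,y0,x1,y1,z,smax=70,vmin=120):
    m=np.zeros(im.shape[:2],np.uint8); m[y0:y1,x0:x1]=((hsv[...,1]<smax)&(hsv[...,2]>vmin))[y0:y1,x0:x1]*255
    c=max(cv2.findContours(m,0,1)[0],key=cv2.contourArea)
    w=plane(p,c[:,0],z)[:,:2].astype(np.float32); (cx,cy),s,a=cv2.minAreaRect(w); print(np.round([cx,cy,*s,a],1))
rect(405,205,455,250,40,70,130)      # block top
rect(280,195,350,270,45,70,40)       # tray rim incl. dark walls
rect(200,212,262,275,6,70,140)       # jig white plate
rect(200,212,262,275,6,90,30)        # jig whole
```

```text
[ 569.3 -290.8   74.8   47.4   20.2]
[552.5  23.6 130.9 155.3  80.9]
[518.5 274.2 130.  110.   19. ]
[518.7 274.  131.3 110.8  19.1]
```

```bash
python3 -m handwheel '[{"x":0.08,"y":-0.1,"az":0.05},{"x":0.1,"y":-0.22,"az":0.05},{"x":0.1,"y":-0.22,"az":0.05},{"x":0.1,"y":-0.22,"az":0.05},{"x":0.1,"y":-0.22,"az":0.05},{"x":0.1,"y":-0.22,"az":0.05},{"x":0.1,"y":-0.22,"az":0.05},{"x":0.1,"y":-0.22,"az":0.05}]' 1; python3 -c "
from h import *
save('wrist','w0')"
```

```text
invalid input at $[0]: expected keys x, y, z, ax, ay, az
```

```bash
for i in 1; do python3 -m handwheel '[{"x":0.077,"y":-0.184,"z":0,"ax":0,"ay":0,"az":0.018},{"x":0.077,"y":-0.184,"z":0,"ax":0,"ay":0,"az":0.018},{"x":0.077,"y":-0.184,"z":0,"ax":0,"ay":0,"az":0.018},{"x":0.077,"y":-0.184,"z":0,"ax":0,"ay":0,"az":0.018},{"x":0.077,"y":-0.184,"z":0,"ax":0,"ay":0,"az":0.018},{"x":0.077,"y":-0.184,"z":0,"ax":0,"ay":0,"az":0.018},{"x":0.077,"y":-0.184,"z":0,"ax":0,"ay":0,"az":0.018},{"x":0.077,"y":-0.184,"z":0,"ax":0,"ay":0,"az":0.018}]' 1; done
python3 -c "
from h import *
save('wrist','w0');s=arm.read_state();print(s['joints'],R.from_quat(s['ee_rot']).as_matrix().round(2))"
```

```text
clock: 0.95
position: [323.4, 296.0, 231.2]
ee_rot: [0.999, -0.049, -0.0, 0.0]
contact_force: [1.1, -0.4, 0.3]
gripper_width: 85.1
grasp_force: 0.0
[ 1.10886356e+00  5.76291377e-02 -4.25061137e-01 -3.25724046e-04
 -1.09139847e+00  3.61609753e-01] [[ 0.99 -0.1  -0.  ]
 [-0.1  -0.99 -0.  ]
 [-0.    0.   -1.  ]]
```

```bash
python3 -m handwheel '[{"x":0.077,"y":-0.184,"z":0,"ax":0,"ay":0,"az":0.018},{"x":0.077,"y":-0.184,"z":0,"ax":0,"ay":0,"az":0.018},{"x":0.077,"y":-0.184,"z":0,"ax":0,"ay":0,"az":0.018},{"x":0.077,"y":-0.184,"z":0,"ax":0,"ay":0,"az":0.018},{"x":0.077,"y":-0.184,"z":0,"ax":0,"ay":0,"az":0.018},{"x":0.077,"y":-0.184,"z":0,"ax":0,"ay":0,"az":0.018},{"x":0.077,"y":-0.184,"z":0,"ax":0,"ay":0,"az":0.018},{"x":0.077,"y":-0.184,"z":0,"ax":0,"ay":0,"az":0.018}]' 1
python3 -m handwheel '[{"x":0.077,"y":-0.184,"z":0,"ax":0,"ay":0,"az":0.018},{"x":0.077,"y":-0.184,"z":0,"ax":0,"ay":0,"az":0.018},{"x":0.077,"y":-0.184,"z":0,"ax":0,"ay":0,"az":0.018},{"x":0.077,"y":-0.184,"z":0,"ax":0,"ay":0,"az":0.018},{"x":0.077,"y":-0.184,"z":0,"ax":0,"ay":0,"az":0.018},{"x":0.077,"y":-0.184,"z":0,"ax":0,"ay":0,"az":0.018},{"x":0.077,"y":-0.184,"z":0,"ax":0,"ay":0,"az":0.018},{"x":0.077,"y":-0.184,"z":0,"ax":0,"ay":0,"az":0.018}]' 1
python3 -c "
from h import *
save('wrist','w1');s=arm.read_state();print(s['joints'],s['joint_vel'],cam('wrist'))"
```

```text
clock: 1.8
position: [446.7, 1.7, 231.4]
ee_rot: [0.998, 0.064, 0.0, -0.0]
contact_force: [0.3, 0.6, -0.3]
gripper_width: 85.2
grasp_force: 0.0
clock: 2.6
position: [569.9, -292.6, 230.8]
ee_rot: [0.984, 0.176, -0.0, -0.0]
contact_force: [1.0, 0.9, 0.6]
gripper_width: 85.3
grasp_force: 0.0
[-0.22801351  0.41836616  0.05557542  0.00250492 -1.20767028  2.14925005] [ 0.05845334 -0.0514425  -0.11038283 -0.03221412  0.02699268 -0.15078273] {'K': array([[346.86030047,   0.        , 321.12993381],
       [  0.        , 346.86030047, 239.90734797],
       [  0.        ,   0.        ,   1.        ]]), 'k1': -0.04492909046807622, 'position': array([ 652.74715876, -268.16762951,  371.47804057]), 'orientation': array([ 0.80824586, -0.56476103, -0.09464405,  0.13720825])}
```

View pics/w1.png

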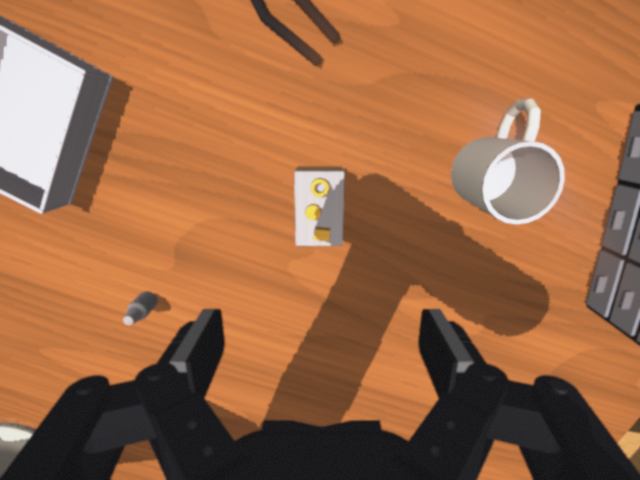

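The wrist view shows the block upright at px (295..344, 171..246), aligned with the tool, carrying the ring, slug and bar. The fingers will come down clear of everything else.

Run:
```python
from h import *
im,p=load('w1'); 
q=plane(p,[(295,171),(344,171),(344,246),(295,246)],40)[:,:2]; print(q.round(1),q.mean(0).round(1),cv2.minAreaRect(q.astype(np.float32)))
print(np.degrees(np.arctan2(*(q[0]-q[3])[::-1])),np.linalg.norm(q[0]-q[3]),np.linalg.norm(q[0]-q[1]))
s=arm.read_state();r=R.from_quat(s['ee_rot']).as_matrix();print(s['position'],np.degrees(np.arctan2(r[1,0],r[0,0])))
print(plane(p,[(320,187),(314,212),(322,234)],49)[:,:2].round(1))
sd,ps=load('side0'); t=proj(ps,[[569,-291,40]]);print(t)
```

```text
[[ 599.  -256. ]
 [ 615.1 -299.7]
 [ 544.4 -327.6]
 [ 527.  -280.6]] [ 571.4 -291. ] ((571.3543090820312, -290.91815185546875), (75.99147033691406, 50.0555305480957), 20.284778594970703)
18.88463312953131 76.01416789783036 46.61330495573866
[ 571.65592033 -297.41318831  229.7642934 ] 20.129639784475586
[[ 594.4 -283.1]
 [ 569.7 -286. ]
 [ 551.5 -301. ]]
[[414.48308458 358.07960277]]
```

```bash
python3 -m handwheel '[{"x":0,"y":0,"z":-0.05,"ax":0,"ay":0,"az":0},{"x":0,"y":0,"z":-0.12,"ax":0,"ay":0,"az":0},{"x":0,"y":0,"z":-0.13,"ax":0,"ay":0,"az":0},{"x":0,"y":0,"z":-0.13,"ax":0,"ay":0,"az":0},{"x":0,"y":0,"z":-0.13,"ax":0,"ay":0,"az":0},{"x":0,"y":0,"z":-0.12,"ax":0,"ay":0,"az":0},{"x":0,"y":0,"z":-0.07,"ax":0,"ay":0,"az":0},{"x":0,"y":0,"z":0,"ax":0,"ay":0,"az":0}]' 1
python3 - <<'E'
from h import *
im,p=save('wrist','w2');s=arm.read_state();r=R.from_quat(s['ee_rot']).as_matrix();print(s['position'],np.degrees(np.arctan2(r[1,0],r[0,0])))
m=((cv2.cvtColor(im,cv2.COLOR_RGB2HSV)[...,1]<70)*255).astype(np.uint8); m[:, :200]=0; m[:,450:]=0; m[330:]=0
c=max(cv2.findContours(m,0,1)[0],key=cv2.contourArea); print(cv2.boundingRect(c),cv2.minAreaRect(c))
b=cv2.boxPoints(cv2.minAreaRect(c)); q=plane(p,b,40)[:,:2]; print(b,q,q.mean(0),cv2.minAreaRect(q.astype(np.float32)))
E
```

```text
clock: 3.45
position: [567.8, -289.8, 78.8]
ee_rot: [0.984, 0.176, -0.002, -0.001]
contact_force: [-0.2, 0.2, -0.6]
gripper_width: 85.1
grasp_force: 0.0
[ 569.10837219 -290.45487217   80.68915763] 20.2519360029358
(280, 205, 88, 125) ((323.5, 267.0), (87.0, 124.0), 0.0)
[[280. 329.]
 [280. 205.]
 [367. 205.]
 [367. 329.]] [[ 527.26630766 -278.69637765]
 [ 600.74878821 -254.9156769 ]
 [ 616.81769479 -298.38039783]
 [ 545.67339609 -328.29076583]] [ 572.62654669 -290.07080455] ((572.6414184570312, -290.0683898925781), (77.16525268554688, 52.900142669677734), 20.362558364868164)
```

View pics/w2.png

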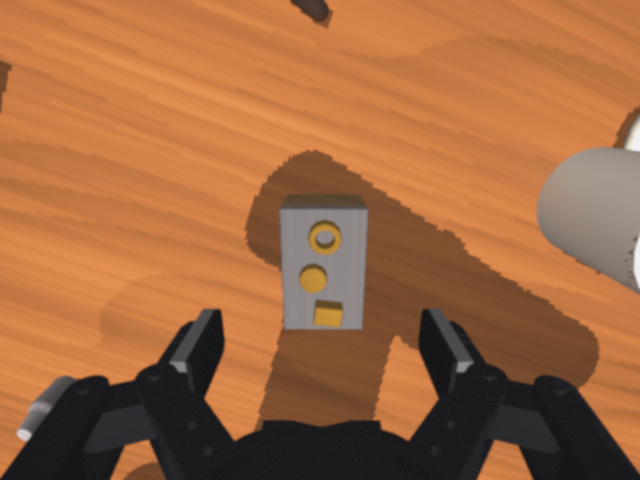

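The closer wrist view shows the block top at px (281..367, 208..329), centred between the fingers, with the offcuts undisturbed. I descend and close.

```bash
python3 -m handwheel '[{"x":0.007,"y":0.003,"z":-0.04,"ax":0,"ay":0,"az":0},{"x":0,"y":0,"z":-0.06,"ax":0,"ay":0,"az":0},{"x":0,"y":0,"z":-0.06,"ax":0,"ay":0,"az":0},{"x":0,"y":0,"z":-0.06,"ax":0,"ay":0,"az":0},{"x":0,"y":0,"z":-0.05,"ax":0,"ay":0,"az":0},{"x":0,"y":0,"z":-0.04,"ax":0,"ay":0,"az":0},{"x":0,"y":0,"z":-0.025,"ax":0,"ay":0,"az":0},{"x":0,"y":0,"z":0,"ax":0,"ay":0,"az":0}]' 1
python3 -m handwheel '[{"x":0,"y":0,"z":0,"ax":0,"ay":0,"az":0},{"x":0,"y":0,"z":0,"ax":0,"ay":0,"az":0},{"x":0,"y":0,"z":0,"ax":0,"ay":0,"az":0},{"x":0,"y":0,"z":0,"ax":0,"ay":0,"az":0},{"x":0,"y":0,"z":0,"ax":0,"ay":0,"az":0},{"x":0,"y":0,"z":0,"ax":0,"ay":0,"az":0},{"x":0,"y":0,"z":0,"ax":0,"ay":0,"az":0},{"x":0,"y":0,"z":0,"ax":0,"ay":0,"az":0}]' -1
```

```text
clock: 4.3
position: [570.5, -290.4, 13.3]
ee_rot: [0.984, 0.175, -0.001, -0.0]
contact_force: [-0.4, 0.3, 0.9]
gripper_width: 85.2
grasp_force: 0.0
clock: 5.1
position: [571.6, -290.6, 15.1]
ee_rot: [0.984, 0.176, 0.001, 0.0]
contact_force: [-1.0, 1.2, 5.9]
gripper_width: 46.9
grasp_force: 63.8
```

```bash
python3 -m handwheel '[{"x":0,"y":0,"z":0.01,"ax":0,"ay":0,"az":0},{"x":0,"y":0,"z":0.03,"ax":0,"ay":0,"az":0},{"x":0,"y":0,"z":0.06,"ax":0,"ay":0,"az":0},{"x":0,"y":0,"z":0.09,"ax":0,"ay":0,"az":0},{"x":0,"y":0,"z":0.1,"ax":0,"ay":0,"az":0},{"x":0,"y":0,"z":0.1,"ax":0,"ay":0,"az":0},{"x":0,"y":0,"z":0.07,"ax":0,"ay":0,"az":0},{"x":0,"y":0,"z":0.04,"ax":0,"ay":0,"az":0}]'
python3 - <<'E'
from h import *
im,p=save('wrist','w3');s=arm.read_state();print(s['position'],s['contact_force'],s['wrist_torque'],s['grasp_force'])
E
```

```text
clock: 5.9
position: [571.4, -290.6, 116.0]
ee_rot: [0.984, 0.175, 0.001, 0.0]
contact_force: [0.1, -0.3, -4.0]
gripper_width: 46.8
grasp_force: 63.0
[ 571.76547263 -290.81028296  116.77286032] [ 0.11691758 -0.07967237 -3.13886613] [-0.00807598 -0.09735776 -0.04024464] 62.98378139734268
```

View pics/w3.png

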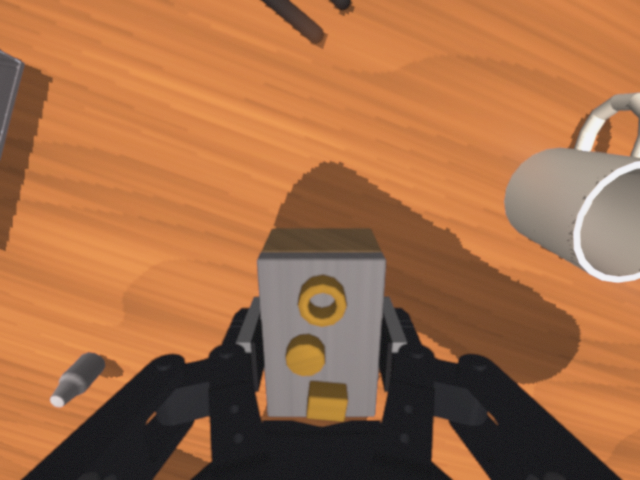

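The wrist view shows the block held square with all three offcuts still on top: ring (322,300), slug (305,354), bar (327,400). I carry it level to the tray with gentle acceleration.

```bash
python3 -m handwheel '[{"x":0.003,"y":0.015,"z":0,"ax":0,"ay":0,"az":0},{"x":0.007,"y":0.04,"z":0,"ax":0,"ay":0,"az":0},{"x":0.012,"y":0.07,"z":0,"ax":0,"ay":0,"az":0},{"x":0.018,"y":0.1,"z":0,"ax":0,"ay":0,"az":0},{"x":0.022,"y":0.125,"z":0,"ax":0,"ay":0,"az":0},{"x":0.025,"y":0.14,"z":0,"ax":0,"ay":0,"az":0},{"x":0.025,"y":0.14,"z":0,"ax":0,"ay":0,"az":0},{"x":0.025,"y":0.14,"z":0,"ax":0,"ay":0,"az":0}]'
python3 -m handwheel '[{"x":0.026,"y":0.15,"z":0,"ax":0,"ay":0,"az":0},{"x":0.026,"y":0.15,"z":0,"ax":0,"ay":0,"az":0},{"x":0.025,"y":0.14,"z":0,"ax":0,"ay":0,"az":0},{"x":0.022,"y":0.125,"z":0,"ax":0,"ay":0,"az":0},{"x":0.019,"y":0.11,"z":0,"ax":0,"ay":0,"az":0},{"x":0.016,"y":0.09,"z":0,"ax":0,"ay":0,"az":0},{"x":0.012,"y":0.07,"z":0,"ax":0,"ay":0,"az":0},{"x":0.009,"y":0.05,"z":0,"ax":0,"ay":0,"az":0}]'
python3 -m handwheel '[{"x":0.006,"y":0.035,"z":0,"ax":0,"ay":0,"az":0},{"x":0.003,"y":0.02,"z":0,"ax":0,"ay":0,"az":0},{"x":0.001,"y":0.008,"z":-0.01,"ax":0,"ay":0,"az":0},{"x":0,"y":0,"z":-0.02,"ax":0,"ay":0,"az":0},{"x":0,"y":0,"z":-0.02,"ax":0,"ay":0,"az":0},{"x":0,"y":0,"z":-0.02,"ax":0,"ay":0,"az":0},{"x":0,"y":0,"z":-0.01,"ax":0,"ay":0,"az":0},{"x":0,"y":0,"z":0,"ax":0,"ay":0,"az":0}]'
python3 - <<'E'
from h import *
im,p=save('wrist','w4');a=im[220:430,240:400]
side,_=save('side','s4'); b=side[150:320,260:430]
o=np.zeros((525,800,3),np.uint8); o[:,:400]=cv2.resize(a,(400,525)); o[:400,400:]=cv2.resize(b,(400,400)); cv2.imwrite('pics/c4.png',o[:,:,::-1])
E
```

```text
clock: 6.75
position: [598.1, -134.2, 113.5]
ee_rot: [0.984, 0.176, -0.001, -0.0]
contact_force: [0.3, -0.0, -2.9]
gripper_width: 46.7
grasp_force: 63.0
clock: 7.55
position: [629.3, 41.9, 114.0]
ee_rot: [0.984, 0.176, -0.0, 0.0]
contact_force: [0.6, -1.2, -3.3]
gripper_width: 46.5
grasp_force: 62.9
clock: 8.35
position: [631.1, 52.8, 97.7]
ee_rot: [0.985, 0.175, -0.001, 0.0]
contact_force: [-0.0, 0.6, -4.6]
gripper_width: 46.5
grasp_force: 62.9
```

View pics/c4.png

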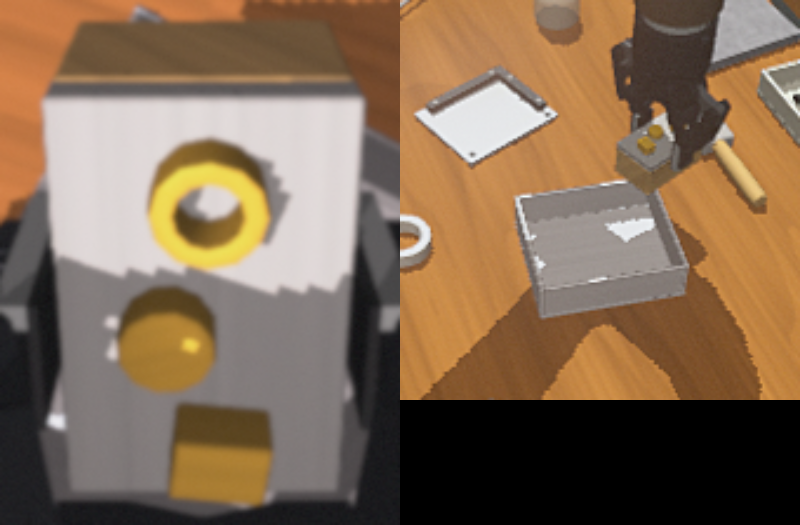

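The offcuts are all on top and the block's near end hangs over the far part of the tray. I tip it towards the robot.

```bash
python3 -m handwheel '[{"x":0,"y":0,"z":0,"ax":0.008,"ay":-0.021,"az":0},{"x":0,"y":0,"z":0,"ax":0.012,"ay":-0.032,"az":0},{"x":0,"y":0,"z":0,"ax":0.012,"ay":-0.032,"az":0},{"x":0,"y":0,"z":0,"ax":0.012,"ay":-0.032,"az":0},{"x":0,"y":0,"z":0,"ax":0.012,"ay":-0.032,"az":0},{"x":0,"y":0,"z":0,"ax":0.012,"ay":-0.032,"az":0},{"x":0,"y":0,"z":0,"ax":0.012,"ay":-0.032,"az":0},{"x":0,"y":0,"z":0,"ax":0.012,"ay":-0.032,"az":0}]'
python3 -m handwheel '[{"x":0,"y":0,"z":0,"ax":0.012,"ay":-0.032,"az":0},{"x":0,"y":0,"z":0,"ax":0.012,"ay":-0.032,"az":0},{"x":0,"y":0,"z":0,"ax":0.012,"ay":-0.032,"az":0},{"x":0,"y":0,"z":0,"ax":0.012,"ay":-0.032,"az":0},{"x":0,"y":0,"z":0,"ax":0.012,"ay":-0.032,"az":0},{"x":0,"y":0,"z":0,"ax":0,"ay":0,"az":0},{"x":0,"y":0,"z":0,"ax":0,"ay":0,"az":0},{"x":0,"y":0,"z":0,"ax":0,"ay":0,"az":0}]'
python3 - <<'E'
from h import *
im,p=save('wrist','w5');a=im[:,100:540]
side,_=save('side','s5'); b=side[150:320,260:430]
o=np.zeros((436,800,3),np.uint8); o[:,:400]=cv2.resize(a,(400,436)); o[:400,400:]=cv2.resize(b,(400,400)); cv2.imwrite('pics/c5.png',o[:,:,::-1])
E
```

```text
clock: 9.25
position: [631.2, 53.0, 98.9]
ee_rot: [0.964, 0.172, 0.202, -0.037]
contact_force: [-0.0, -0.4, -3.6]
gripper_width: 47.2
grasp_force: 62.9
clock: 10.05
position: [633.8, 48.0, 100.7]
ee_rot: [0.928, 0.169, 0.324, -0.068]
contact_force: [0.3, 0.5, -3.2]
gripper_width: 47.2
grasp_force: 63.0
```

View pics/c5.png

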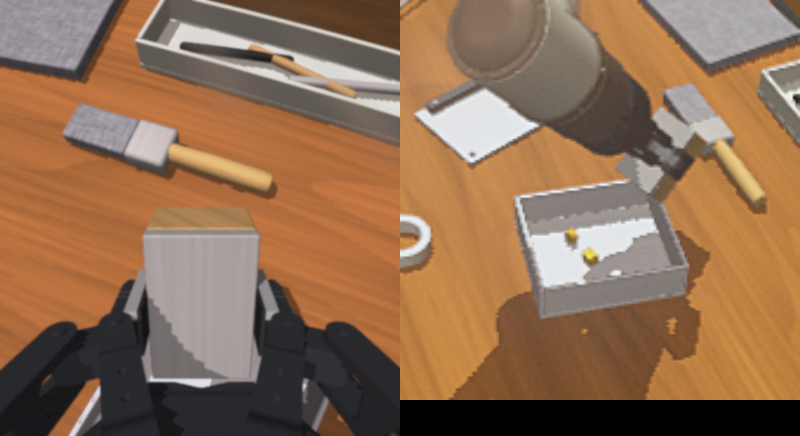

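The block's top is bare, with two offcuts clearly in the tray and the third to confirm. I level the block and count brass pixels in the side view.

```bash
python3 -m handwheel '[{"x":0,"y":0,"z":0.02,"ax":-0.01,"ay":0.026,"az":0},{"x":0,"y":0,"z":0.03,"ax":-0.02,"ay":0.054,"az":0},{"x":0,"y":0,"z":0.03,"ax":-0.024,"ay":0.064,"az":0},{"x":0,"y":0,"z":0.02,"ax":-0.024,"ay":0.064,"az":0},{"x":0,"y":0,"z":0,"ax":-0.024,"ay":0.064,"az":0},{"x":0,"y":0,"z":0,"ax":-0.024,"ay":0.064,"az":0},{"x":0,"y":0,"z":0,"ax":-0.016,"ay":0.043,"az":0},{"x":0,"y":0,"z":0,"ax":-0.01,"ay":0.026,"az":0}]'
python3 - <<'E'
from h import *
for n in('side','top','wrist'):
    im,p=save(n,n[0]+'6'); h=cv2.cvtColor(im,cv2.COLOR_RGB2HSV)
    m=((h[...,0]>19)&(h[...,0]<32)&(h[...,1]>140)&(h[...,2]>60)).astype(np.uint8)
    k,l,st,c=cv2.connectedComponentsWithStats(m)
    for i in range(1,k):
        if st[i,4]>=4: print(n,c[i].round(),st[i,4],plane(p,c[i],9)[0].round())
s=arm.read_state();r=R.from_quat(s['ee_rot']).as_matrix();print(s['position'],r.round(3))
E
```

```text
clock: 10.95
position: [635.1, 48.8, 120.2]
ee_rot: [0.984, 0.176, -0.001, -0.008]
contact_force: [-0.0, -0.2, -3.6]
gripper_width: 46.9
grasp_force: 62.9
side [332. 249.] 9 [539.  59.   9.]
side [341. 258.] 17 [547.  23.   9.]
top [625. 465.] 758 [-109. -892.    9.]
[634.2955024   48.64051627 119.56489852] [[ 0.938  0.346 -0.004]
 [ 0.346 -0.938  0.017]
 [ 0.002 -0.017 -1.   ]]
```

```bash
python3 -m handwheel '[{"x":-0.01,"y":0.02,"z":0,"ax":-0.011,"ay":-0.002,"az":0},{"x":-0.03,"y":0.06,"z":0,"ax":0,"ay":0,"az":0},{"x":-0.044,"y":0.09,"z":0,"ax":0,"ay":0,"az":0},{"x":-0.049,"y":0.1,"z":0,"ax":0,"ay":0,"az":0},{"x":-0.049,"y":0.1,"z":0,"ax":0,"ay":0,"az":0},{"x":-0.049,"y":0.1,"z":0,"ax":0,"ay":0,"az":0},{"x":-0.049,"y":0.1,"z":0,"ax":0,"ay":0,"az":0},{"x":-0.049,"y":0.1,"z":0,"ax":0,"ay":0,"az":0}]'
python3 -m handwheel '[{"x":-0.049,"y":0.1,"z":0,"ax":0,"ay":0,"az":0},{"x":-0.049,"y":0.1,"z":0,"ax":0,"ay":0,"az":0},{"x":-0.049,"y":0.1,"z":0,"ax":0,"ay":0,"az":0},{"x":-0.044,"y":0.09,"z":0,"ax":0,"ay":0,"az":0},{"x":-0.03,"y":0.06,"z":0,"ax":0,"ay":0,"az":0},{"x":-0.015,"y":0.03,"z":0,"ax":0,"ay":0,"az":0},{"x":-0.01,"y":0.02,"z":0,"ax":0,"ay":0,"az":0},{"x":0,"y":0,"z":0,"ax":0,"ay":0,"az":0}]'
python3 - <<'E'
from h import *
o=np.zeros((480,800,3),np.uint8)
for n in('side','top','wrist'):
    im,p=save(n,n[0]+'7'); h=cv2.cvtColor(im,cv2.COLOR_RGB2HSV)
    m=((h[...,0]>17)&(h[...,0]<33)&(h[...,1]>120)&(h[...,2]>60)).astype(np.uint8)
    k,l,st,c=cv2.connectedComponentsWithStats(m)
    for i in range(1,k):
        if 3<=st[i,4]<500: print(n,c[i].round(),st[i,4],plane(p,c[i],9)[0].round())
    if n=='wrist': o[:,:520]=im[:,60:580]
    if n=='side': o[:240,520:760]=cv2.resize(im[215:295,300:380],(240,240))
    if n=='top': o[240:480,520:760]=cv2.resize(im[192:272,280:360],(240,240))
cv2.imwrite('pics/c7.png',o[:,:,::-1])
s=arm.read_state();r=R.from_quat(s['ee_rot']).as_matrix();print(s['position'],r.round(3),np.degrees(np.arctan2(r[1,0],r[0,0])))
E
```

```text
clock: 11.9
position: [566.5, 183.5, 120.7]
ee_rot: [0.984, 0.176, -0.0, -0.0]
contact_force: [0.6, -0.1, -3.4]
gripper_width: 46.8
grasp_force: 63.0
clock: 12.7
position: [518.6, 282.2, 120.3]
ee_rot: [0.984, 0.176, -0.001, -0.0]
contact_force: [-0.5, -0.8, -3.6]
gripper_width: 46.9
grasp_force: 62.9
side [454. 214.] 40 [889.  59.   9.]
side [394. 212.] 5 [745. 124.   9.]
side [396. 216.] 4 [742. 109.   9.]
side [400. 222.] 6 [742.  82.   9.]
side [404. 225.] 5 [744.  69.   9.]
side [462. 231.] 23 [874.  -4.   9.]
side [407. 231.] 7 [742.  47.   9.]
side [411. 234.] 6 [747.  33.   9.]
side [332. 250.] 18 [538.  56.   9.]
side [340. 258.] 20 [546.  23.   9.]
top [286. 167.] 5 [750. 116.   9.]
top [293. 167.] 7 [751.  96.   9.]
top [307. 167.] 15 [750.  54.   9.]
top [317. 236.] 17 [545.  21.   9.]
top [305. 239.] 7 [537.  53.   9.]
top [332. 244.] 11 [524. -22.   9.]
top [607. 258.] 4 [ 503. -844.    9.]
top [608. 278.] 3 [ 442. -843.    9.]
wrist [615. 308.] 244 [547.  21.   9.]
wrist [586. 309.] 106 [537.  46.   9.]
wrist [636. 341.] 70 [525. -20.   9.]
[518.9796302  281.46935319 120.15816157] [[ 0.939  0.345 -0.002]
 [ 0.345 -0.939 -0.   ]
 [-0.002 -0.    -1.   ]] 20.1685584331924
```

View pics/c7.png

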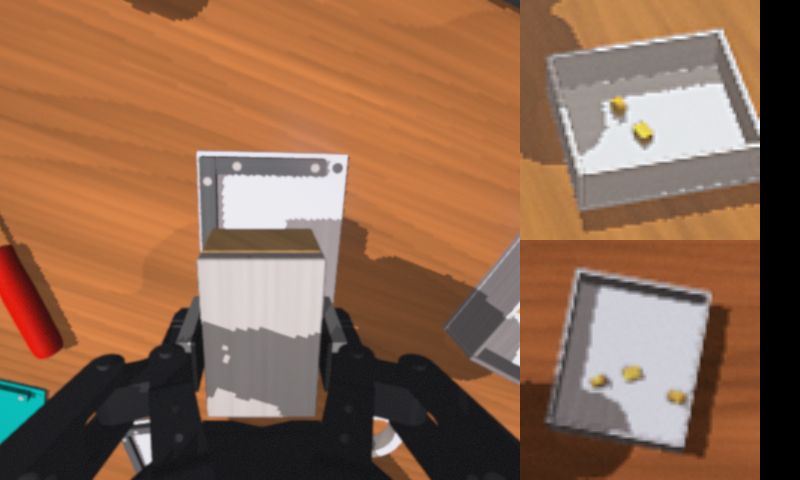

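All three offcuts lie in the tray, at about (545,21), (537,53) and (524,-22) in world coordinates. The wrist view shows the jig's far plate corners at full-image px (257,152) and (408,154), with the block above the plate.

Run:
```python
from h import *
im,p=load('w7')
q=plane(p,[(257,152),(408,154)],6)[:,:2]; d=q[0]-q[1]; print(q.round(1),np.linalg.norm(d)); a=np.arctan2(-d[0],d[1]); print('yaw wrist',np.degrees(a))
u=np.array([np.cos(a),np.sin(a)]);v=np.array([-u[1],u[0]]); c=q.mean(0)-65*u; print('jig centre',c, 'seat',c+12*u+16*v)
# straight plate edges by line fits on mask (full image)
h=cv2.cvtColor(im,cv2.COLOR_BGR2HSV); m=((h[...,1]<75)).astype(np.uint8)
top=[(x,int(np.argmax(m[120:220,x]))+120) for x in range(265,402,4)]; right=[(380+int(np.max(np.nonzero(m[y,380:430])[0])),y) for y in range(165,215,3)]
T=plane(p,top,6)[:,:2];Rr=plane(p,right,6)[:,:2]
for e in(T,Rr):
    vx,vy,x0,y0=cv2.fitLine(e.astype(np.float32),cv2.DIST_HUBER,0,.01,.01).ravel(); print(np.degrees(np.arctan2(vy,vx)),x0,y0)
# held block top corners at z=105+40
b=plane(p,[(259,255),(384,255),(377,416),(268,416)],145)[:,:2]; print('block',b.mean(0),cv2.minAreaRect(b.astype(np.float32)))
```

```text
[[563.4 346.5]
 [599.8 243.7]] 109.00682321011219
yaw wrist 19.48598283528618
jig centre [520.29418802 273.39310519] seat [526.26964577 292.47959006]
-70.99554 586.07495 283.8168
18.680046 576.2271 235.70215
block [520.74909756 281.06269198] ((520.8270263671875, 280.85504150390625), (76.33995819091797, 48.006290435791016), 20.203752517700195)
```

```bash
python3 -m handwheel '[{"x":0,"y":0,"z":-0.04,"ax":0,"ay":0,"az":-0.006},{"x":0,"y":0,"z":-0.07,"ax":0,"ay":0,"az":-0.006},{"x":0,"y":0,"z":-0.08,"ax":0,"ay":0,"az":0},{"x":0,"y":0,"z":-0.08,"ax":0,"ay":0,"az":0},{"x":0,"y":0,"z":-0.08,"ax":0,"ay":0,"az":0},{"x":0,"y":0,"z":-0.06,"ax":0,"ay":0,"az":0},{"x":0,"y":0,"z":-0.04,"ax":0,"ay":0,"az":0},{"x":0,"y":0,"z":-0.01,"ax":0,"ay":0,"az":0}]'
python3 -m handwheel '[{"x":0,"y":0,"z":-0.005,"ax":0,"ay":0,"az":0},{"x":0,"y":0,"z":-0.005,"ax":0,"ay":0,"az":0},{"x":0,"y":0,"z":-0.005,"ax":0,"ay":0,"az":0},{"x":0,"y":0,"z":0,"ax":0,"ay":0,"az":0},{"x":0,"y":0,"z":0,"ax":0,"ay":0,"az":0},{"x":0,"y":0,"z":0,"ax":0,"ay":0,"az":0},{"x":0,"y":0,"z":0,"ax":0,"ay":0,"az":0},{"x":0,"y":0,"z":0,"ax":0,"ay":0,"az":0}]'
```

```text
clock: 13.65
position: [518.5, 281.6, 27.1]
ee_rot: [0.986, 0.166, -0.002, 0.0]
contact_force: [-0.3, 0.2, -3.4]
gripper_width: 46.8
grasp_force: 62.9
clock: 14.45
position: [518.8, 282.1, 25.3]
ee_rot: [0.986, 0.166, -0.001, -0.0]
contact_force: [-0.1, 0.0, -2.8]
gripper_width: 47.0
grasp_force: 62.9
```

```bash
python3 -m handwheel '[{"x":0,"y":0,"z":-0.005,"ax":0,"ay":0,"az":0},{"x":0,"y":0,"z":-0.005,"ax":0,"ay":0,"az":0},{"x":0,"y":0,"z":-0.005,"ax":0,"ay":0,"az":0},{"x":0,"y":0,"z":-0.005,"ax":0,"ay":0,"az":0},{"x":0,"y":0,"z":0,"ax":0,"ay":0,"az":0},{"x":0,"y":0,"z":0,"ax":0,"ay":0,"az":0},{"x":0,"y":0,"z":0,"ax":0,"ay":0,"az":0},{"x":0,"y":0,"z":0,"ax":0,"ay":0,"az":0}]'
python3 -m handwheel '[{"x":0,"y":0,"z":-0.005,"ax":0,"ay":0,"az":0},{"x":0,"y":0,"z":0,"ax":0,"ay":0,"az":0},{"x":0,"y":0,"z":0,"ax":0,"ay":0,"az":0},{"x":0,"y":0,"z":0,"ax":0,"ay":0,"az":0},{"x":0,"y":0,"z":0,"ax":0,"ay":0,"az":0},{"x":0,"y":0,"z":0,"ax":0,"ay":0,"az":0},{"x":0,"y":0,"z":0,"ax":0,"ay":0,"az":0},{"x":0,"y":0,"z":0,"ax":0,"ay":0,"az":0}]'
```

```text
clock: 15.25
position: [518.8, 282.1, 21.2]
ee_rot: [0.986, 0.166, -0.001, -0.0]
contact_force: [-0.2, 0.4, -2.6]
gripper_width: 46.8
grasp_force: 62.9
clock: 16.05
position: [519.2, 282.3, 21.1]
ee_rot: [0.986, 0.166, -0.0, -0.0]
contact_force: [-1.9, -1.1, 6.0]
gripper_width: 46.9
grasp_force: 63.9
```

```bash
python3 -m handwheel '[{"x":-0.002,"y":0.006,"z":0,"ax":0,"ay":0,"az":0},{"x":-0.003,"y":0.008,"z":0,"ax":0,"ay":0,"az":0},{"x":-0.003,"y":0.008,"z":0,"ax":0,"ay":0,"az":0},{"x":-0.002,"y":0.006,"z":0,"ax":0,"ay":0,"az":0},{"x":0,"y":0,"z":0,"ax":0,"ay":0,"az":0},{"x":0,"y":0,"z":0,"ax":0,"ay":0,"az":0},{"x":0,"y":0,"z":0,"ax":0,"ay":0,"az":0},{"x":0,"y":0,"z":0,"ax":0,"ay":0,"az":0}]'
python3 -m handwheel '[{"x":-0.0016,"y":0.0047,"z":0,"ax":0,"ay":0,"az":0},{"x":-0.0016,"y":0.0047,"z":0,"ax":0,"ay":0,"az":0},{"x":-0.0016,"y":0.0047,"z":0,"ax":0,"ay":0,"az":0},{"x":0,"y":0,"z":0,"ax":0,"ay":0,"az":0},{"x":0,"y":0,"z":0,"ax":0,"ay":0,"az":0},{"x":0,"y":0,"z":0,"ax":0,"ay":0,"az":0},{"x":0,"y":0,"z":0,"ax":0,"ay":0,"az":0},{"x":0,"y":0,"z":0,"ax":0,"ay":0,"az":0}]'
python3 -c "
from h import *
s=arm.read_state();print(s['position'],s['contact_force'],s['wrist_torque'])"
```

```text
clock: 16.85
position: [517.7, 288.1, 21.1]
ee_rot: [0.986, 0.167, 0.0, -0.0]
contact_force: [1.0, -1.3, 4.9]
gripper_width: 46.8
grasp_force: 64.0
clock: 17.65
position: [516.8, 290.7, 21.1]
ee_rot: [0.986, 0.166, 0.0, -0.0]
contact_force: [0.5, -2.4, 5.2]
gripper_width: 46.7
grasp_force: 63.9
[516.76908663 290.72334468  21.09497354] [ 0.54533423 -2.360806    5.20301973] [-0.73657838 -0.29620412 -0.06318302]
```

```bash
python3 -m handwheel '[{"x":-0.0016,"y":0.0047,"z":0,"ax":0,"ay":0,"az":0},{"x":-0.0016,"y":0.0047,"z":0,"ax":0,"ay":0,"az":0},{"x":0,"y":0,"z":0,"ax":0,"ay":0,"az":0},{"x":0,"y":0,"z":0,"ax":0,"ay":0,"az":0},{"x":0,"y":0,"z":0,"ax":0,"ay":0,"az":0},{"x":0,"y":0,"z":0,"ax":0,"ay":0,"az":0},{"x":0,"y":0,"z":0,"ax":0,"ay":0,"az":0},{"x":0,"y":0,"z":0,"ax":0,"ay":0,"az":0}]'
python3 -c "
from h import *
s=arm.read_state();print(s['position'],s['contact_force'],s['wrist_torque'])"
```

```text
clock: 18.45
position: [516.6, 290.9, 21.1]
ee_rot: [0.986, 0.166, -0.0, 0.001]
contact_force: [3.8, -7.7, 5.9]
gripper_width: 46.7
grasp_force: 64.0
[516.62388972 290.87260931  21.11911932] [ 3.79713891 -7.73437884  5.89553308] [-2.15583771 -1.25820985 -0.25651844]
```

```bash
python3 -m handwheel '[{"x":0.004,"y":0.0014,"z":0,"ax":0,"ay":0,"az":-0.003},{"x":0.0065,"y":0.0022,"z":0,"ax":0,"ay":0,"az":0},{"x":0.0065,"y":0.0022,"z":0,"ax":0,"ay":0,"az":0},{"x":0.0065,"y":0.0022,"z":0,"ax":0,"ay":0,"az":0},{"x":0.0047,"y":0.0016,"z":0,"ax":0,"ay":0,"az":0},{"x":0,"y":0,"z":0,"ax":0,"ay":0,"az":0},{"x":0,"y":0,"z":0,"ax":0,"ay":0,"az":0},{"x":0,"y":0,"z":0,"ax":0,"ay":0,"az":0}]'
python3 -c "
from h import *
s=arm.read_state();print(s['position'],s['contact_force'],s['wrist_torque'])"
python3 -m handwheel '[{"x":0.0047,"y":0.0016,"z":0,"ax":0,"ay":0,"az":0},{"x":0.0047,"y":0.0016,"z":0,"ax":0,"ay":0,"az":0},{"x":0,"y":0,"z":0,"ax":0,"ay":0,"az":0},{"x":0,"y":0,"z":0,"ax":0,"ay":0,"az":0},{"x":0,"y":0,"z":0,"ax":0,"ay":0,"az":0},{"x":0,"y":0,"z":0,"ax":0,"ay":0,"az":0},{"x":0,"y":0,"z":0,"ax":0,"ay":0,"az":0},{"x":0,"y":0,"z":0,"ax":0,"ay":0,"az":0}]'
python3 -c "
from h import *
s=arm.read_state();print(s['position'],s['contact_force'],s['wrist_torque'])"
```

```text
clock: 19.25
position: [520.3, 292.2, 21.1]
ee_rot: [0.986, 0.164, -0.002, 0.001]
contact_force: [-2.2, -6.4, 9.4]
gripper_width: 47.1
grasp_force: 64.5
[520.33580344 292.16387649  21.14484766] [-2.19887238 -6.36032279  9.39244368] [-1.95317422  0.35351094  0.15065924]
clock: 20.05
position: [522.2, 292.8, 21.1]
ee_rot: [0.986, 0.164, -0.002, 0.001]
contact_force: [-1.4, -6.8, 9.2]
gripper_width: 46.8
grasp_force: 64.5
[522.18720013 292.77784348  21.1218593 ] [-1.43226854 -6.76031522  9.19481757] [-1.92250562  0.35492339  0.10936622]
```

```bash
python3 -m handwheel '[{"x":0.0047,"y":0.0016,"z":0,"ax":0,"ay":0,"az":0},{"x":0.0047,"y":0.0016,"z":0,"ax":0,"ay":0,"az":0},{"x":0.0047,"y":0.0016,"z":0,"ax":0,"ay":0,"az":0},{"x":0,"y":0,"z":0,"ax":0,"ay":0,"az":0},{"x":0,"y":0,"z":0,"ax":0,"ay":0,"az":0},{"x":0,"y":0,"z":0,"ax":0,"ay":0,"az":0},{"x":0,"y":0,"z":0,"ax":0,"ay":0,"az":0},{"x":0,"y":0,"z":0,"ax":0,"ay":0,"az":0}]'
python3 -m handwheel '[{"x":0.0047,"y":0.0016,"z":0,"ax":0,"ay":0,"az":0},{"x":0.0047,"y":0.0016,"z":0,"ax":0,"ay":0,"az":0},{"x":0,"y":0,"z":0,"ax":0,"ay":0,"az":0},{"x":0,"y":0,"z":0,"ax":0,"ay":0,"az":0},{"x":0,"y":0,"z":0,"ax":0,"ay":0,"az":0},{"x":0,"y":0,"z":0,"ax":0,"ay":0,"az":0},{"x":0,"y":0,"z":0,"ax":0,"ay":0,"az":0},{"x":0,"y":0,"z":0,"ax":0,"ay":0,"az":0}]'
python3 -c "
from h import *
s=arm.read_state();print(s['position'],s['contact_force'],s['wrist_torque'])"
```

```text
clock: 20.85
position: [525.0, 293.7, 21.1]
ee_rot: [0.986, 0.164, -0.002, 0.001]
contact_force: [-1.7, -8.1, 10.0]
gripper_width: 46.9
grasp_force: 64.5
clock: 21.65
position: [526.3, 294.2, 21.1]
ee_rot: [0.986, 0.164, -0.002, 0.002]
contact_force: [-3.8, -7.4, 10.5]
gripper_width: 46.8
grasp_force: 64.7
[526.32906498 294.17293964  21.13694961] [-3.75718312 -7.43908667 10.51309461] [-1.90711654  0.76689168  0.14619793]
```

```bash
python3 -m handwheel '[{"x":0.0047,"y":0.0016,"z":0,"ax":0,"ay":0,"az":0},{"x":0.0047,"y":0.0016,"z":0,"ax":0,"ay":0,"az":0},{"x":-0.0016,"y":0.0047,"z":0,"ax":0,"ay":0,"az":0},{"x":0,"y":0,"z":0,"ax":0,"ay":0,"az":0},{"x":0,"y":0,"z":0,"ax":0,"ay":0,"az":0},{"x":0,"y":0,"z":0,"ax":0,"ay":0,"az":0},{"x":0,"y":0,"z":0,"ax":0,"ay":0,"az":0},{"x":0,"y":0,"z":0,"ax":0,"ay":0,"az":0}]'
cat >> h.py <<'E'
def rep():
    s=arm.read_state(); f=np.array(s['contact_force']); t=np.array(s['wrist_torque']); a=np.radians(18.9); u=np.array([np.cos(a),np.sin(a),0]); v=np.array([-u[1],u[0],0])
    r=R.from_quat(s['ee_rot']).as_matrix(); print('pos u,v',np.dot(s['position'],u).round(2),np.dot(s['position'],v).round(2),'F u,v,z',(f@u).round(1),(f@v).round(1),f[2].round(1),'T u,v,z',(t@u).round(2),(t@v).round(2),t[2].round(2),'yaw',np.degrees(np.arctan2(r[1,0],r[0,0])).round(2),'toolz',r[:,2].round(4))
E
python3 -c "
from h import *
rep()"
```

```text
clock: 22.45
position: [526.3, 294.2, 21.2]
ee_rot: [0.986, 0.164, -0.004, 0.003]
contact_force: [-6.7, -9.2, 15.3]
gripper_width: 46.8
grasp_force: 65.1
pos u,v 593.25 107.87 F u,v,z -9.4 -6.6 15.3 T u,v,z -1.86 2.53 0.23 yaw 18.87 toolz [-0.0079 -0.007  -0.9999]
```

```bash
python3 -m handwheel '[{"x":0,"y":0,"z":0,"ax":0.0045,"ay":-0.005,"az":0},{"x":-0.0016,"y":0.0047,"z":0,"ax":0,"ay":0,"az":0},{"x":-0.0016,"y":0.0047,"z":0,"ax":0,"ay":0,"az":0},{"x":-0.0016,"y":0.0047,"z":0,"ax":0,"ay":0,"az":0},{"x":0.0047,"y":0.0016,"z":0,"ax":0,"ay":0,"az":0},{"x":0.0047,"y":0.0016,"z":0,"ax":0,"ay":0,"az":0},{"x":0,"y":0,"z":0,"ax":0,"ay":0,"az":0},{"x":0,"y":0,"z":0,"ax":0,"ay":0,"az":0}]'
python3 -c "
from h import *
rep()"
```

```text
clock: 23.25
position: [526.3, 294.3, 21.1]
ee_rot: [0.986, 0.164, -0.002, 0.002]
contact_force: [-7.2, -18.8, 18.4]
gripper_width: 47.0
grasp_force: 65.6
pos u,v 593.25 107.97 F u,v,z -12.9 -15.4 18.4 T u,v,z -4.06 3.1 0.31 yaw 18.85 toolz [-0.0038 -0.0056 -1.    ]
```

```bash
python3 -m handwheel '[{"x":0,"y":0,"z":0,"ax":0.004,"ay":-0.003,"az":0},{"x":0.0047,"y":0.0016,"z":0,"ax":0,"ay":0,"az":0},{"x":0.003,"y":0.001,"z":0,"ax":0,"ay":0,"az":0},{"x":0,"y":0,"z":0,"ax":0,"ay":0,"az":0},{"x":0,"y":0,"z":0,"ax":0,"ay":0,"az":0},{"x":0,"y":0,"z":0,"ax":0,"ay":0,"az":0},{"x":0,"y":0,"z":0,"ax":0,"ay":0,"az":0},{"x":0,"y":0,"z":0,"ax":0,"ay":0,"az":0}]'
python3 - <<'E'
from h import *
rep(); w,p=save('wrist','w9'); s,_=save('side','s9'); t,_=save('top','t9')
o=np.zeros((480,800,3),np.uint8); o[:,:400]=cv2.resize(w[140:440,195:445],(400,480)); o[:240,400:]=cv2.resize(s[140:260,230:430],(400,240)); o[240:,400:]=cv2.resize(t[180:300,200:400],(400,240))
cv2.imwrite('pics/c9.png',o[:,:,::-1])
E
```

```text
clock: 24.05
position: [526.3, 294.3, 21.1]
ee_rot: [0.987, 0.164, -0.001, 0.0]
contact_force: [-10.3, -16.9, 21.0]
gripper_width: 46.9
grasp_force: 66.0
pos u,v 593.29 107.93 F u,v,z -15.2 -12.6 21.0 T u,v,z -3.79 4.21 0.31 yaw 18.84 toolz [-0.002  -0.0012 -1.    ]
```

View pics/c9.png

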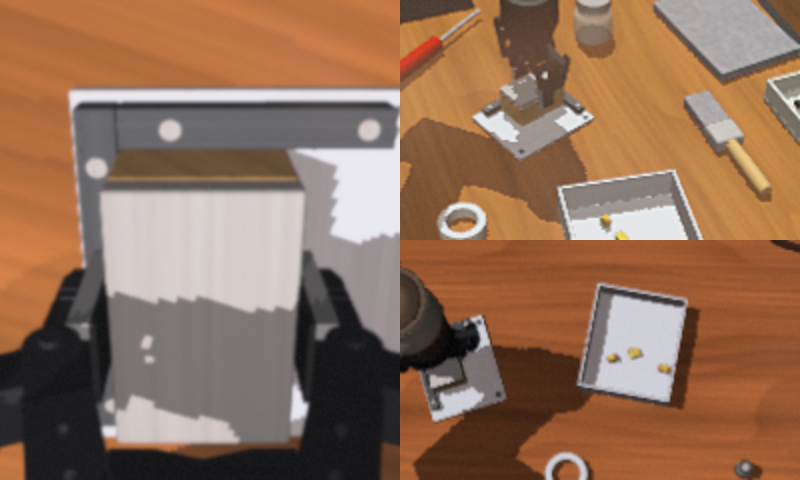

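The block sits in the corner with no gap at either fence, pressed at about 15 N towards the short fence and 13 N towards the long one. The tool is upright and the three offcuts are in the tray, so I hand it in.

```bash
python3 -c "
from bench import arm
print(arm.job_done())"
```

```text
the job is handed in; nothing more can be done
None
```

The three offcuts are in the scrap tray and the block is flat on the jig plate, still gripped and pressed against both fences (about 15 N short, 13 N long); the job was handed in at about 24 s of the 59 s allowed, with no verdict returned.

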